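# Post the compact through the stow box's spring flap

### The job

Put the round black compact away in the white stow box without picking it up: with one finger first push the box's pink spring flap open, the compact not touching it, and while that finger keeps the flap open push the compact along the ledge with the other finger until it drops through into the box. Only then draw the fingers out and let the flap swing shut by itself. Do not lift the compact, and leave everything else on the dresser undisturbed.

Things in the scene. Friction and masses are not known exactly. Their poses are not given: they have to be found in the camera images.
- stow_box: White box fixed to the dresser, 240 mm long (x -120 to 120), 121 mm wide. Origin: at dresser height under the middle of the ledge's lip; +x runs from ledge into box, z up. x -120 to 0: flat ledge 110 mm high with 6 mm high side rails. x 0 to 115: well, floor at 6 mm, covered by the flap, between side walls. Inner faces of rails and walls at y = +-55.5. Highest point under 165 mm.
- lip (a point): Middle of the ledge's inner edge, where the ledge ends and the well begins; at (0, 0, 110) mm in the box frame.
- flap_hinge (a point): Middle of the flap's hinge line (along the box's y), at (104, 0, 155) mm in the box frame. The box's back wall and a narrow top strip (x 106 to 120, up to 161 mm) lie just behind it; the side walls slope from ledge height up to it along the flap.
- flap_edge (a point): Middle of the flap's free edge, on the flap: at (3, 0, 112) mm in the box frame when shut, that is just beyond the lip.
- flap (a joint): Angle (rad) of the pink flap, a plate 110 x 104 x 3 mm hinged at its far upper edge. 0 = shut, sloping 23 deg down to the lip; grows as the free edge goes down and inwards; 1.17 = hanging down; stop 1.25. A spring shuts it (2 to 3 N at mid-plate). A vertical finger just above ledge height moving to box +x presses it open: about 0.8 to 1 with the finger's front 85 to 90 mm past the lip.
- compact: Round black plastic compact with a thin steel band, a disc 54 mm in diameter and 18 mm thick, about 45 g. Origin: centre of its underside. It lies flat on the ledge, centre 40 to 70 mm before the lip and up to 12 mm off the middle, sliding freely, and tips into the well when its centre is pushed past the lip while the flap is open.
- cologne: Bystander: clear glass cologne bottle with black cap, 34 x 52 mm, 110 mm tall, standing beside the box. Origin: centre of its underside.
- pin_tin: Bystander: flat steel bobby pin tin, 55 x 85 x 18 mm. Origin: centre of its underside.
- cream_jar: Bystander: glass jar with pink lid, 56 mm in diameter, 45 mm tall. Origin: centre of its underside.
- face_roller: Bystander: pink silicone face roller lying on the dresser, 131 mm long, 28 mm high. Origin: on the dresser near its middle.
- hair_clip: Bystander: metal hair clip lying flat, 64 x 20 x 12 mm. Origin: centre of its underside.
Things that resemble listed ones, but are neither listed nor needed, are in the scene too. Several things have the shape of the compact; the one meant has the colours described above.

How it is judged (in metres and radians):
On the way, in this order (a step that is already met when the one before it is completed fails the run):
1. a finger presses the flap open while the compact is still on the ledge, not touching the flap (value of joint flap above 0.2 rad and contact force between the fingers and flap above 0.2 N and z of compact in the frame of stow_box above 0.105 m and contact force between compact and flap below 0.1 N), for 0.1 s.
2. the compact has dropped into the box while a finger still holds the flap open (value of joint flap above 0.3 rad and contact force between the fingers and flap above 0.2 N and z of compact in the frame of stow_box below 0.07 m and x of compact in the frame of stow_box above 0 m), for 0.1 s.
At the end, for the whole second after the job is handed in: The compact rests inside the box's well (origin below 70 mm in the box frame, between the well's walls, slower than 30 mm/s) and the flap is shut to within 0.1 rad (z of compact in the frame of stow_box below 0.07 m and x of compact in the frame of stow_box between 0 and 0.116 m and y of compact in the frame of stow_box between -0.056 and 0.056 m and value of joint flap below 0.1 rad and linear speed of compact below 0.03 m/s); the robot touches nothing.
It fails at once if the compact is lifted more than 15 mm above the ledge (z of compact in the frame of stow_box above 0.125 m).
It fails at once if a bystander is moved by more than 15 mm (distance of any of cologne, pin_tin, cream_jar, face_roller, hair_clip from where it was at the start of the episode above 0.015 m).
It fails at once if the cologne bottle is tipped (angle between cologne's own z axis and vertical above 0.3 rad).
It also fails if it takes over 34 s, if anything falls off the work surface, if the arm or the gripper's body presses on something with over 40 N, if the wrist force passes 120 N, or if a joint passes its speed limit or range.

### The arm

A 6-joint arm with a two-finger parallel gripper is mounted at the origin on the work surface. World frame = base frame: x ahead of the robot, y to its left, z up, the work surface at z = 0. Lengths are in mm, angles in rad, forces in N, time in s.
With the tool pointing down it reaches from about 400 to 925 mm from the base axis. Payload 3.4 kg.
Tool frame: the origin (TCP) lies at the very end of the fingers, on their centre line; the grasp point (between the pads) lies 19 mm behind it; z points along the fingers, y is the direction in which the jaws open and shut (so a half turn about z gives the same grasp; the last joint's range is limited). The gripper opens to 85 mm and grips with 20 to 120 N. Pads are 22 mm wide; open, the fingers measure 114 mm over their backs; the gripper's body (76 mm by 85 mm) begins 54 mm behind the grasp point. The pads swing forward as they close: fully open they stand 13 mm farther back than shut.
Start: joints at [-1.278, 0.307, 1.506, -0, 1.328, -0.073], TCP at [205.652, -536.971, 231.305] pointing down, gripper open.
Joint ranges: [-3.12, 3.12], [-1.05, 2.28], [0.14, 2.33], [-1.42, 4.57], [0.1, 2.73], [-2.68, 2.68]. Speed limits (rad/s): [2.57, 2.57, 3.14, 3.14, 3.14, 3.14].

### API

Orientations are given as a 3x3 rotation matrix whose columns are the frame's x, y, z axes.
In Python, from station import env gives the robot as it stands.
- The arm moves only by the shell command python3 -m inch 'ROWS' [FORCE]. ROWS is JSON, one flat list of numbers, 7 for each row, row after row: the turn, a rotation vector about the tool's x, y, z in degrees, then the shift along the tool's x, y, z in m, then the finger opening in m, from 0 to 0.0854. A call has 1 to 8 rows; each row shifts and turns the pose as measured when the row begins, along the tool's axes as they then stand; what a row does not reach is not made up. A row lasts 1/10 s, in which the tool goes at most 50 mm and 8.59 degrees, less where a joint would pass 70% of its speed; a pose out of reach is approached as far as the arm can. A call with a gripper value outside its range is refused whole. The fingers move at their own pace and stop on an object; FORCE is the grip in N (left out, the last holds). Time passes only in rows, so rows that do not move let the fingers close. It gives the time, the measured TCP pose, the force and the opening at its end, in the units of the state.
- env.observe(): the state, without advancing time (a new reading comes with each control period).
- env.get_image(name): name is "scene" or "top" or "wrist"; returns the picture (400x640x3 uint8, red, green, blue); there is no depth.
- env.camera_info(name): a dict with "fx", "fy", "cx", "cy" (pixels), "camera_from_world" (4x4, takes a point from world to camera coordinates); the wrist camera has in their place "tool_from_camera" (4x4, takes a point from camera to tool coordinates, whose origin is the TCP and whose axes are the flange's). Camera axes: x right, y down, z forward; pixel columns grow to the right and rows downward; lengths in mm; the calibration is good to about 2 mm. A picture is of the moment at which its call begins: read the wrist's pose just before it. camera_info takes no time and is no camera call.
- env.hand_in(): hands the job in, once; it reports no verdict.
The state is a dict: "clock": time; "joints": joint angles; "dq": joint speeds; "joint_torque": joint torques, N m; "ee_pos": TCP position; "tool_rot": TCP orientation; "wrist_force": force on the tool from outside, world axes, zero at the start; "ft_torque": the same for the moment, N m; "finger_gap": opening from 0.0 (shut) to 1.0 (fully open).
Only numpy, scipy, OpenCV 4.12 (cv2) and the standard library are available. Lean on these libraries where they do the work, as an engineer would, in place of code of your own. Each camera call takes 0.05 s, during which the arm holds its last target.

## Working session

There is one attempt and no reset: what is moved stays moved. The work goes in short steps, Python scripts to look and compute and a shell command to move; the robot and the scene stay as the last step left them, time stands still between calls to the robot, and variables do not carry over. Pictures are saved under pics/ and viewed, and the job is handed in when it is done.

```bash
ls; mkdir -p pics
cat > h.py <<'E'
import numpy as np, cv2
from station import env
def snap(n,f):
    s=env.observe(); im=env.get_image(n); cv2.imwrite('pics/'+f,im[:,:,::-1]); return s,im
def ray(n,u,v,s=None):
    c=env.camera_info(n)
    d=np.array([(u-c['cx'])/c['fx'],(v-c['cy'])/c['fy'],1.])
    if n=='wrist':
        T=np.array(c['tool_from_camera']);R=np.array(s['tool_rot'])
        return R@T[:3,3]+np.array(s['ee_pos']),R@T[:3,:3]@d
    M=np.array(c['camera_from_world']);R=M[:3,:3]
    return -R.T@M[:3,3],R.T@d
def onz(n,u,v,z,s=None):
    o,d=ray(n,u,v,s);return o+d*(z-o[2])/d[2]
def proj(n,p):
    c=env.camera_info(n);M=np.array(c['camera_from_world']);q=M[:3,:3]@np.array(p)+M[:3,3]
    return c['fx']*q[0]/q[2]+c['cx'],c['fy']*q[1]/q[2]+c['cy']
E
python3 - <<'E'
from h import *
snap('top','top0.png');s,_=snap('scene','scene0.png')
print(s)
for n in('top','scene'):print(ray(n,320,200))
E
```

```text
pics
{'clock': 0.05, 'joints': array([-1.27850586e+00,  3.07511006e-01,  1.50764408e+00, -4.38775798e-08,
        1.32838308e+00, -7.35113207e-02]), 'dq': array([-8.02512789e-04, -1.76009906e-03, -1.57037538e-03, -1.86936931e-03,
        1.17910774e-04, -2.90798248e-05]), 'joint_torque': array([ 6.67888435e-04, -4.58919418e+01, -2.52863038e+01,  1.72581763e-04,
        5.31280690e-03, -2.80035954e-05]), 'ee_pos': array([ 205.45165908, -536.3168978 ,  230.4275876 ]), 'tool_rot': array([[ 9.33837299e-01,  3.57697616e-01, -5.60632922e-04],
       [ 3.57698027e-01, -9.33835452e-01,  1.86298371e-03],
       [ 1.42845936e-04, -1.94026097e-03, -9.99998107e-01]]), 'wrist_force': array([ 0.9765677 ,  0.19021454, -0.44618934]), 'ft_torque': array([ 0.02396651, -0.02438425, -0.04597357]), 'finger_gap': 1.0004675215730436}
(array([ 328.99933508,    3.64773695, 1245.19950241]), array([ 0.17473974, -0.00273744, -0.98466584]))
(array([1129.72224611, -661.1464416 ,  783.37391744]), array([-0.54540988,  0.58729503, -0.5980152 ]))
```

View pics/top0.png

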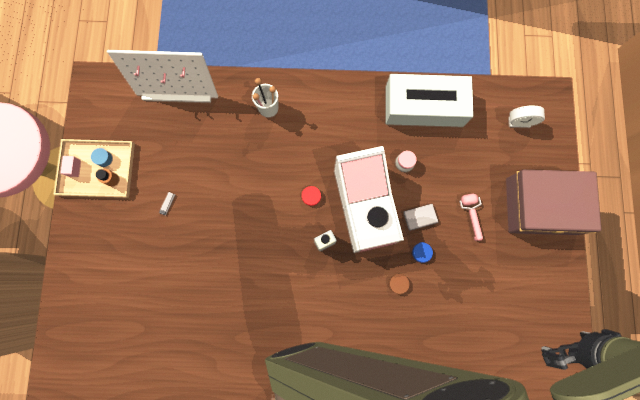

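View pics/scene0.png

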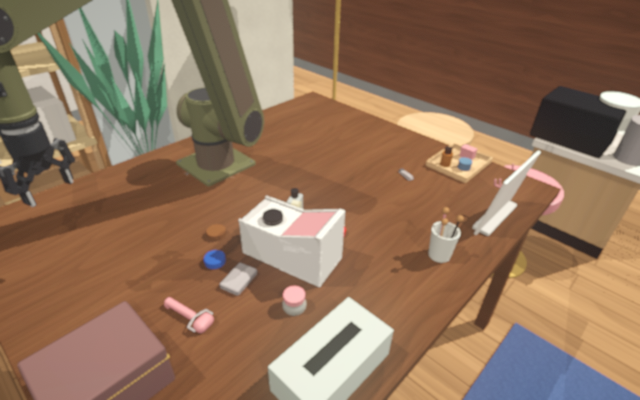

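The top view shows the compact at about (377,217) on the ledge, with the flap at (365,178). The cologne is at (325,240), left of the ledge. The box +x axis points up and slightly left in the image. Next I'll measure.

Run:
```python
from h import *
im=cv2.imread('pics/top0.png')
cv2.imwrite('pics/topc.png',cv2.resize(im[130:270,290:450],None,fx=5,fy=4.2857 if 0 else 4.28,interpolation=cv2.INTER_CUBIC)[:600])
c=im[130:270,290:450].astype(int);b,g,r=c[...,0],c[...,1],c[...,2]
hsv=cv2.cvtColor(im,cv2.COLOR_BGR2HSV)[130:270,290:450]
def comps(m,k):
    n,l,s,ce=cv2.connectedComponentsWithStats(m.astype(np.uint8))
    for i in range(1,n):
        if s[i,4]>60: print(k,ce[i]+[290,130],s[i]); 
    return l,s
comps((hsv[...,2]<70),'dark')
l,s=comps((hsv[...,2]>150)&(hsv[...,1]<40),'white')
i=1+np.argmax(s[1:,4]);m=(l==i).astype(np.uint8)
cn=max(cv2.findContours(m,0,2)[0],key=cv2.contourArea)
print('rect',cv2.boxPoints(cv2.minAreaRect(cn))+[290,130])
l,s=comps((hsv[...,1]>45)&(hsv[...,1]<140)&(hsv[...,2]>150),'pink')
i=1+np.argmax(s[1:,4]);m=(l==i).astype(np.uint8)
cn=max(cv2.findContours(m,0,2)[0],key=cv2.contourArea)
print('flap',cv2.boxPoints(cv2.minAreaRect(cn))+[290,130])
```

```text
dark [377.33770492 216.67213115] [ 78  77  20  20 305]
dark [339.01714286 253.22285714] [ 33 119  32  10 175]
white [367.82669537 208.33153929] [  45   16   69  106 2787]
white [406.89528796 158.82198953] [109  22  16  15 191]
white [421.90283401 215.75303644] [115  74  33  24 494]
white [324.46794872 239.21794872] [ 25 100  21  19 156]
rect [[331.41696548 156.51804352]
 [382.64801025 145.380867  ]
 [403.3249054  240.49459076]
 [352.09385681 251.63176727]]
pink [405.42857143 159.23469388] [105  20  22  19  98]
pink [364.46709377 178.3075131 ] [  51   24   47   50 1717]
flap [[339.96154785 161.80768585]
 [381.11538696 153.57691956]
 [389.42308044 195.11537933]
 [348.26924133 203.34614563]]
```

View pics/topc.png

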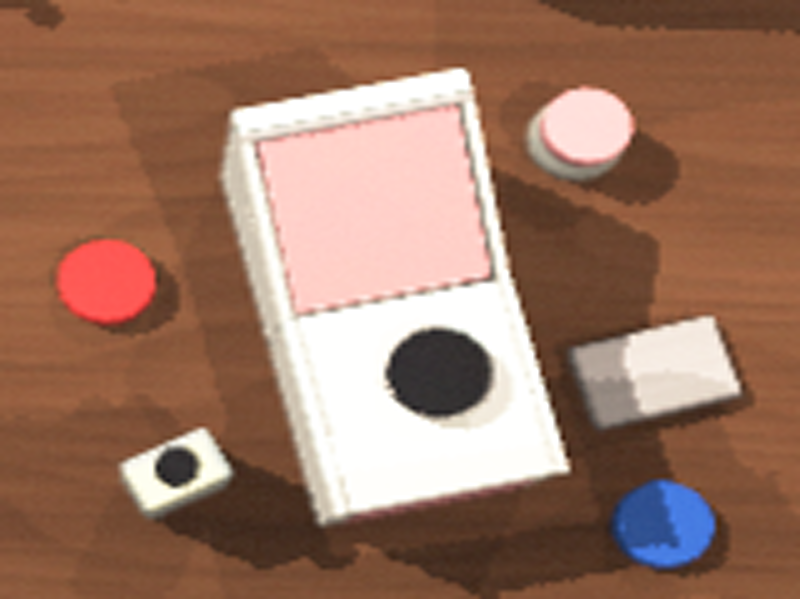

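The crop shows the flap's free-edge corners near (302,313) and (492,278), and its hinge corners near (258,142) and (462,105). The compact is at (440,372). These are crop pixels.

Run:
```python
from h import *
f=lambda u,v,z:onz('top',290+u/5-.4,130+v/4.28-.4,z)
A,B=f(302,313,112),f(492,278,112);C,D=f(258,142,155),f(462,105,155)
E_,F=f(345,515,116),f(570,470,116)
for p in(A,B,C,D,E_,F):print(p.round(1))
print('w',np.linalg.norm(A-B),np.linalg.norm(C-D),np.linalg.norm(E_-F))
m1,m2,m0=(A+B)/2,(C+D)/2,(E_+F)/2
for p,q in((m1,m2),(m0,m1),(m0,m2)): 
  d=(q-p)[:2];print(np.hypot(*d),np.degrees(np.arctan2(d[1],d[0])))
d=(A-B)[:2];print('edge ang',np.degrees(np.arctan2(d[1],d[0]))-90); d=(C-D)[:2];print(np.degrees(np.arctan2(d[1],d[0]))-90); d=(E_-F)[:2];print(np.degrees(np.arctan2(d[1],d[0]))-90)
print('compact',onz('top',377.34,216.67,126))
```

```text
[525.3 -77.1 112. ]
[ 549.8 -175.4  112. ]
[619.5 -50.1 155. ]
[ 645.4 -153.3  155. ]
[ 404.4 -100.6  116. ]
[ 434.2 -214.6  116. ]
w 101.2882776418151 106.32140190180847 117.84987691182552
98.05316273283059 14.521897991930807
122.30133150728113 14.836541814307006
220.35367363587537 14.69653190639092
edge ang 13.995692854013214
14.099709977999538
14.66155871864639
compact [ 489.06913389 -146.16460175  126.        ]
```

```bash
python3 -m inch '[0,0,0,0.041,-0.027,0,0.085, 0,0,0,0.041,-0.027,0,0.085, 0,0,0,0.041,-0.027,0,0.085, 0,0,0,0.041,-0.027,0,0.085, 0,0,0,0.041,-0.027,0,0.085, 0,0,0,0.041,-0.027,0,0.085, 0,0,0,0.041,-0.027,0,0.085, 0,0,0,0,0,0,0.085]'; python3 -m inch '[0,0,-8.5,0,0,0,0.085, 0,0,-8.5,0,0,0,0.085, 0,0,-8.5,0,0,0,0.085, 0,0,-8.5,0,0,0,0.085, 0,0,-8.5,0,0,0,0.085, 0,0,-8.5,0,0,0,0.085, 0,0,-8.5,0,0,0,0.085, 0,0,-8.5,0,0,0,0.085]'
cat >> h.py <<'E'
lip=np.array([534,-127.4]);yaw=np.radians(14.5)
def status(tb=None):
    s=env.observe();R=np.array(s['tool_rot']);p=np.array(s['ee_pos'])
    bx=np.array([np.cos(yaw),np.sin(yaw)]);by=np.array([-bx[1],bx[0]])
    q=p[:2]-lip
    print('t',s['clock'],'box',np.r_[q@bx,q@by,p[2]].round(1),'tool y yaw rel box',np.degrees(np.arctan2(R[1,1],R[0,1])-yaw).round(2),'tilt',R[:2,2].round(4),'F',np.round(s['wrist_force'],2),'gap',round(s['finger_gap'],3))
    if tb is not None:
        w=np.r_[lip+tb[0]*bx+tb[1]*by,tb[2]]
        print('move in tool axes mm',(R.T@(w-p)).round(1))
E
python3 -c "
from h import *
status((-56,-7,230))"
```

```text
clock: 0.9
ee_pos: [409.7, -251.4, 226.7]
tool_rot: [[0.936, 0.351, -0.002], [0.351, -0.936, 0.005], [-0.0, -0.005, -1.0]]
wrist_force: [-0.2, 0.2, 0.1]
finger_gap: 0.994
clock: 1.7
ee_pos: [406.1, -251.5, 223.8]
tool_rot: [[0.013, 1.0, -0.01], [1.0, -0.013, 0.006], [0.006, -0.01, -1.0]]
wrist_force: [-0.4, -0.4, -0.3]
finger_gap: 0.998
t 1.7 box [-154.9  -88.1  223.8] tool y yaw rel box -15.23 tilt [-0.0102  0.0062] F [-0.41 -0.36 -0.26] gap 0.998
move in tool axes mm [104.3  74.   -6.4]
```

```bash
python3 -m inch '[-0.3,-0.2,-8,0,0,0,0.085, -0.3,-0.2,-7.5,0,0,0,0.085, 0,0,0,0,0,0,0.085]' >/dev/null
python3 -c "
from h import *
status((-56,-7,230))
print(env.observe()['tool_rot'])"
```

```text
t 2.0 box [-157.4  -89.3  222.6] tool y yaw rel box 0.88 tilt [-0.0016  0.001 ] F [-0.08  0.45 -0.46] gap 0.997
move in tool axes mm [ 80.7 102.6  -7.4]
[[-0.26529498  0.96416589 -0.00164545]
 [ 0.96416628  0.2652968   0.00100115]
 [ 0.00140181 -0.00132089 -0.99999815]]
```

```bash
python3 -m inch '[0,0,0.3,0.027,0.034,0,0.085, 0,0,0.3,0.027,0.034,0,0.085, 0,0,0.3,0.027,0.034,0,0.085, 0,0,0,0,0,0,0.085]' >/dev/null
python3 - <<'E'
from h import *
status((-56,-7,230))
snap('wrist','w1.png');snap('top','t1.png')
status((-56,-7,230))
im=cv2.imread('pics/t1.png');cv2.imwrite('pics/t1c.png',cv2.resize(im[130:270,290:450],None,fx=5,fy=4.28,interpolation=2))
E
```

```text
t 2.4 box [-55.1  -9.4 221.8] tool y yaw rel box -1.36 tilt [-0.0027 -0.0002] F [-0.38 -1.08  0.13] gap 0.998
move in tool axes mm [ 2.3 -1.  -8.2]
t 2.5 box [-58.2 -11.2 221.5] tool y yaw rel box -1.38 tilt [-0.0055 -0.0022] F [-0.26 -0.27 -0.6 ] gap 0.997
move in tool axes mm [ 4.3  2.  -8.5]
```

View pics/w1.png

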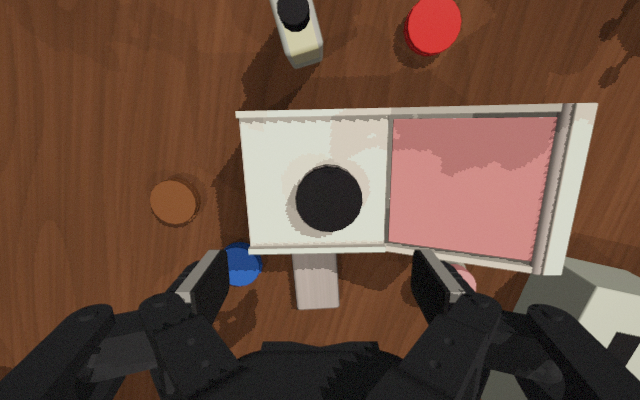

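View pics/t1c.png

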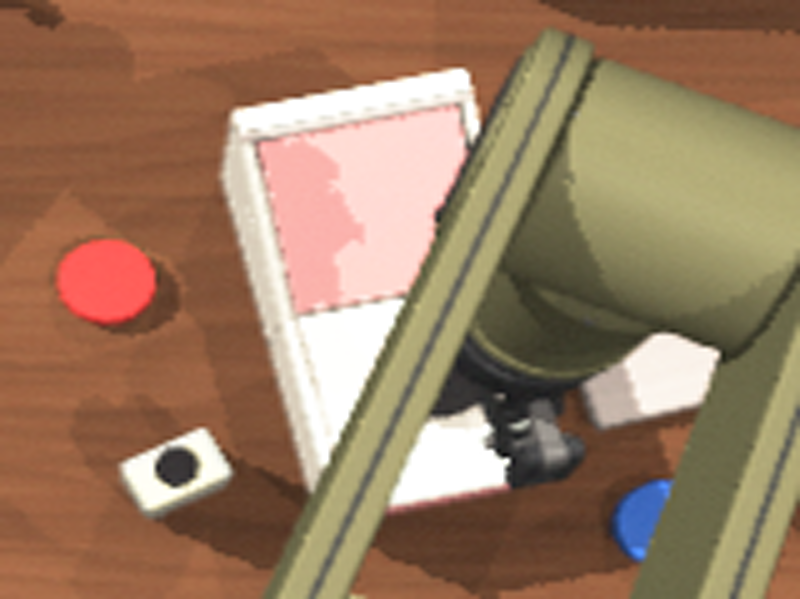

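The wrist view shows the compact centred near (328,199). The lip line is at u≈388, running from row 118 to row 243, and the ledge's front edge runs from (238,115) to (250,250). I'll measure these against the current pose estimate.

Run:
```python
from h import *
s,im=snap('wrist','w2.png'); status()
bx=np.array([np.cos(yaw),np.sin(yaw)]);by=np.array([-bx[1],bx[0]])
B=lambda u,v,z:(lambda p:np.array([(p[:2]-lip)@bx,(p[:2]-lip)@by]).round(1))(onz('wrist',u,v,z,s))
hsv=cv2.cvtColor(im,cv2.COLOR_RGB2HSV)
m=np.zeros((400,640),np.uint8);m[150:250,270:390]=(hsv[150:250,270:390,2]<70)
n,l,st,ce=cv2.connectedComponentsWithStats(m);i=1+np.argmax(st[1:,4]);print(ce[i],st[i]);print('compact',B(*ce[i],126))
g=im.astype(int).sum(2)
for v in (135,150,225,235):
    r=g[v]; d=np.diff(r); print(v,'front',200+np.argmax(d[200:270]), 'lip dark',370+np.argmin(r[370:405]),[tuple(im[v,c]) for c in range(382,394,2)] if v==135 else '')
    print(B(200.5+np.argmax(d[200:270]),v,110),B(370+np.argmin(r[370:405]),v,110))
c=im[90:290,220:620,::-1];cv2.imwrite('pics/w2c.png',cv2.resize(c,None,fx=2,fy=2,interpolation=2))
```

```text
t 2.55 box [-58.9 -11.7 221.5] tool y yaw rel box -1.42 tilt [-0.0057 -0.0023] F [-0.16 -0.34  0.23] gap 0.994
[332.63       196.26852941] [ 300  164   66   66 3400]
compact [-48.8  -7.5]
135 front 244 lip dark 397 [(np.uint8(213), np.uint8(204), np.uint8(190)), (np.uint8(213), np.uint8(203), np.uint8(189)), (np.uint8(213), np.uint8(203), np.uint8(190)), (np.uint8(211), np.uint8(203), np.uint8(188)), (np.uint8(213), np.uint8(203), np.uint8(189)), (np.uint8(148), np.uint8(141), np.uint8(130))]
[-118.7   40.9] [ 3.9 38. ]
150 front 245 lip dark 396 
[-119.    28.8] [ 3.7 26. ]
225 front 251 lip dark 392 
[-119.6  -36.4] [  3. -39.]
235 front 252 lip dark 390 
[-119.5  -45.8] [  1.7 -48.3]
```

View pics/w2c.png

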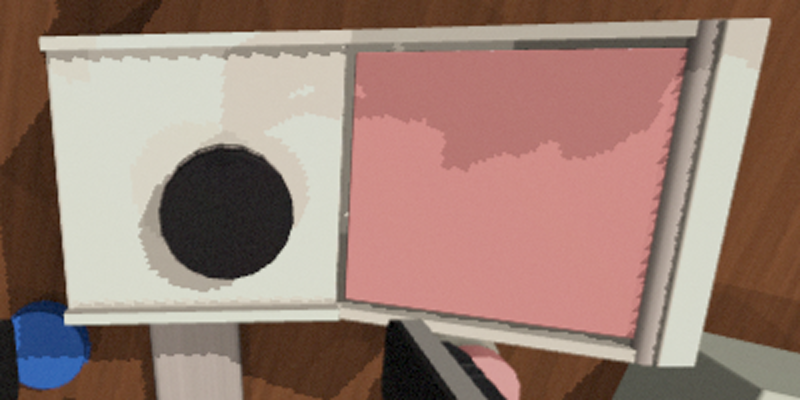

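```bash
python3 -m inch '[0,0.2,-0.9,0.005,0.003,0.02,0.085, 0,0,0,0,0,0.022,0.085, 0,0,0,0,0,0.022,0.085, 0,0,0,0,0,0.018,0.085, 0,0,0,0,0,0,0.085, 0,0,0,0,0,0,0.085]'
python3 - <<'E'
from h import *
status((-56,-7.5,113))
s,im=snap('wrist','w3.png');snap('scene','s3.png')
im=cv2.imread('pics/s3.png');cv2.imwrite('pics/s3c.png',cv2.resize(im[130:330,200:400],None,fx=3,fy=3,interpolation=2))
status()
E
```

```text
clock: 3.15
ee_pos: [476.9, -156.1, 138.4]
tool_rot: [[-0.225, 0.974, -0.007], [0.974, 0.225, -0.002], [-0.001, -0.007, -1.0]]
wrist_force: [-0.4, 0.1, 0.3]
finger_gap: 0.999
t 3.15 box [-62.4 -13.5 138.4] tool y yaw rel box -1.48 tilt [-0.0068 -0.0023] F [-0.44  0.1   0.3 ] gap 0.999
move in tool axes mm [ 6.2  6.5 25.3]
t 3.25 box [-61.9 -13.5 138.9] tool y yaw rel box -1.43 tilt [-0.0057 -0.0026] F [ 1.33 -0.3   0.26] gap 0.994
```

View pics/w3.png

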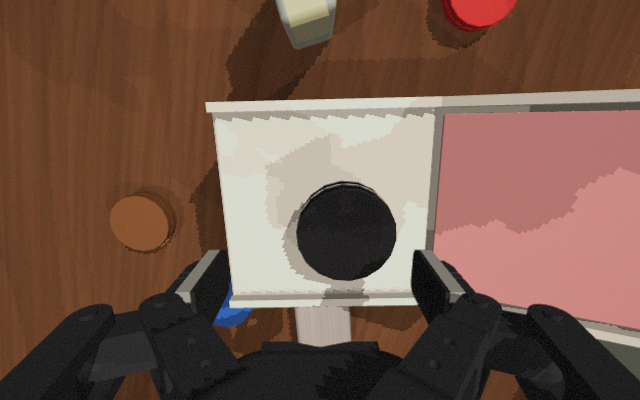

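View pics/s3c.png

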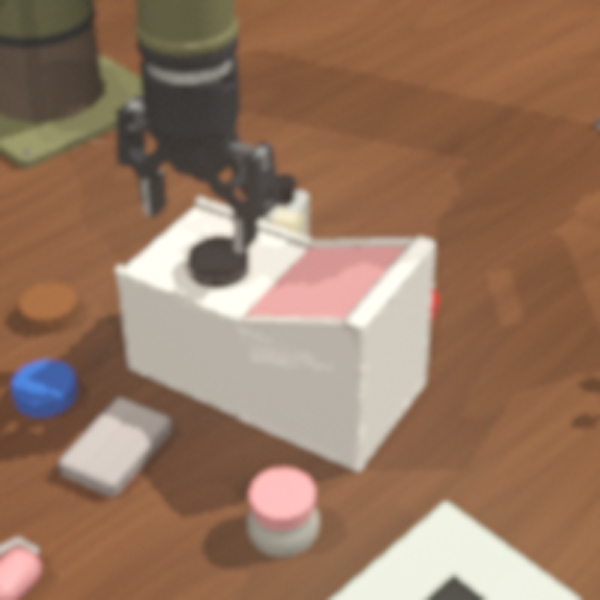

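Run:
```python
from h import *
c=env.camera_info('wrist');T=np.linalg.inv(np.array(c['tool_from_camera']));print(np.array(c['tool_from_camera']).round(2))
for z in(0,-13,-26):
  for y in(-42.5,42.5,57):
    for x in(11,-11):
      q=T@[x,y,z,1];print((x,y,z),round(c['fx']*q[0]/q[2]+c['cx']),round(c['fy']*q[1]/q[2]+c['cy']))
im=cv2.imread('pics/w3.png');cv2.imwrite('pics/w3c.png',cv2.resize(im[220:350,380:520],None,fx=4,fy=4,interpolation=2))
```

```text
[[   0.     -0.96   -0.27   69.12]
 [   1.      0.     -0.     -0.32]
 [   0.     -0.27    0.96 -142.5 ]
 [   0.      0.      0.      1.  ]]
(11, -42.5, 0) 234 234
(-11, -42.5, 0) 238 274
(11, 42.5, 0) 407 234
(-11, 42.5, 0) 403 274
(11, 57, 0) 436 234
(-11, 57, 0) 432 274
(11, -42.5, -13) 227 244
(-11, -42.5, -13) 231 287
(11, 42.5, -13) 414 245
(-11, 42.5, -13) 410 288
(11, 57, -13) 446 245
(-11, 57, -13) 441 288
(11, -42.5, -26) 218 258
(-11, -42.5, -26) 222 304
(11, 42.5, -26) 424 258
(-11, 42.5, -26) 419 304
(11, 57, -26) 459 258
(-11, 57, -26) 452 304
```

View pics/w3c.png

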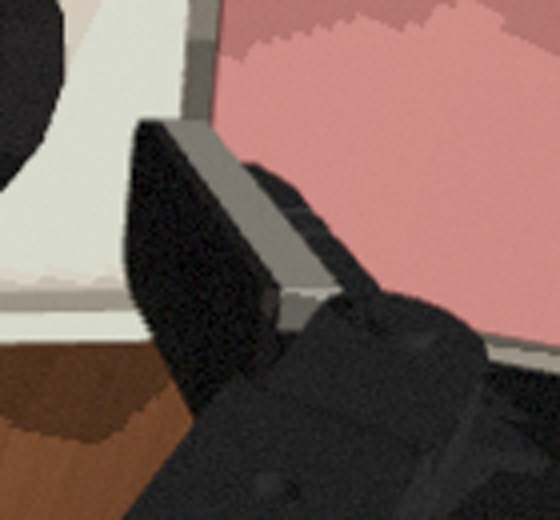

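```bash
python3 -m inch '[0.1,0.2,-0.8,0.006,0.006,0,0.085, 0,0,0,0.001,0.001,0.008,0.085, 0,0,0,0.001,0.001,0.008,0.085, 0,0,0,0.001,0.001,0.006,0.085, 0,0,0,0,0,0,0.085]' >/dev/null
python3 - <<'E'
from h import *
status((-56,-7.5,101))
E
```

```text
t 3.75 box [-50.2  -5.2 117.9] tool y yaw rel box -0.59 tilt [-0.0025 -0.0016] F [-0.3  -0.11  0.22] gap 0.996
move in tool axes mm [-2.4 -5.7 16.9]
```

```bash
python3 -m inch '[0,0.1,0,-0.002,-0.005,0,0.085, 0,0,0,0,0,0.006,0.085, 0,0,0,0,0,0.005,0.085, 0,0,0,0,0,0.003,0.085, 0,0,0,0,0,0,0.085]'
python3 - <<'E'
from h import *
status((-56,-7.5,101))
s,im=snap('wrist','w4.png');snap('scene','s4.png')
im=cv2.imread('pics/s4.png');cv2.imwrite('pics/s4c.png',cv2.resize(im[130:330,200:400],None,fx=3,fy=3,interpolation=2))
status()
E
```

```text
clock: 4.25
ee_pos: [481.5, -148.3, 102.3]
tool_rot: [[-0.241, 0.971, -0.004], [0.971, 0.241, 0.0], [0.001, -0.004, -1.0]]
wrist_force: [-0.5, 0.0, 0.1]
finger_gap: 0.993
t 4.25 box [-56.1  -7.1 102.3] tool y yaw rel box -0.58 tilt [-0.0041  0.0005] F [-0.51  0.01  0.05] gap 0.993
move in tool axes mm [-0.4  0.1  1.3]
t 4.35 box [-55.8  -7.2 102.7] tool y yaw rel box -0.57 tilt [-0.0034  0.0002] F [0.38 0.16 0.21] gap 0.994
```

View pics/w4.png

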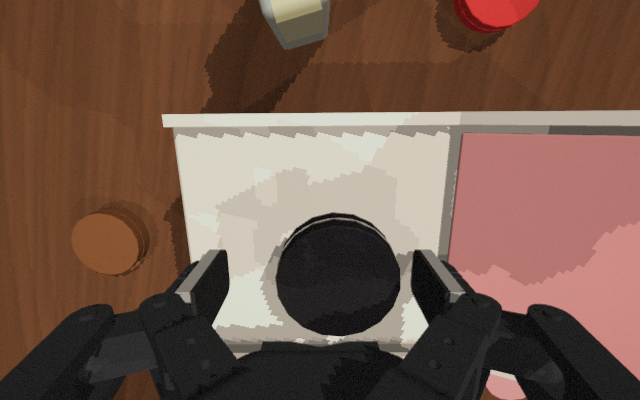

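View pics/s4c.png

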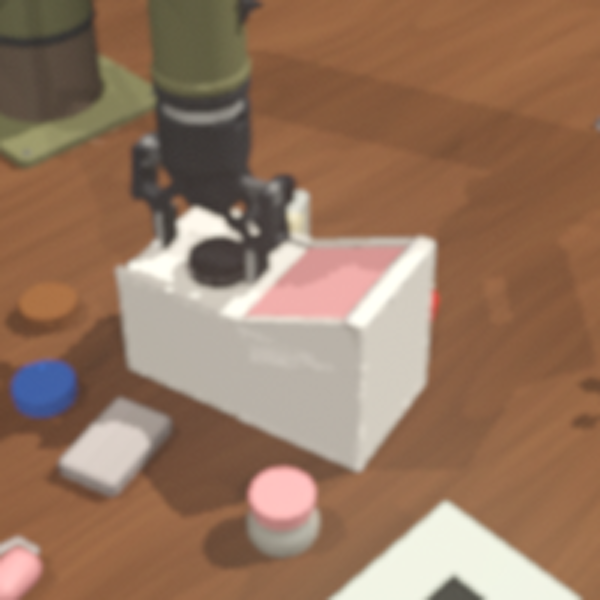

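The compact sits between the fingers at about (338,273), and the front finger is just before the flap. I'm starting the push.

```bash
python3 -m inch '[0,0.1,0,0,0.005,0.001,0.085, 0,0,0,0,0.005,0,0.085, 0,0,0,0,0.005,0,0.085, 0,0,0,0,0.005,0,0.085, 0,0,0,0,0,0,0.085]'
python3 - <<'E'
from h import *
status((30,-7.5,101))
E
python3 -m inch '[0,0,0,0,0.006,0,0.085, 0,0,0,0,0.006,0,0.085, 0,0,0,0,0.006,0,0.085, 0,0,0,0,0,0,0.085]'
python3 - <<'E'
from h import *
status((30,-7.5,101))
s,im=snap('wrist','w5.png')
E
```

```text
clock: 4.85
ee_pos: [503.8, -143.4, 102.2]
tool_rot: [[-0.241, 0.971, -0.002], [0.971, 0.241, 0.001], [0.002, -0.002, -1.0]]
wrist_force: [-0.2, 0.5, 1.2]
finger_gap: 1.0
t 4.85 box [-33.2  -7.9 102.2] tool y yaw rel box -0.57 tilt [-0.0022  0.0014] F [-0.24  0.48  1.2 ] gap 1.0
move in tool axes mm [ 1.1 63.2  1.1]
clock: 5.25
ee_pos: [522.3, -138.5, 102.1]
tool_rot: [[-0.241, 0.97, -0.003], [0.97, 0.241, 0.001], [0.002, -0.003, -1.0]]
wrist_force: [0.2, 0.3, 1.1]
finger_gap: 0.998
t 5.25 box [-14.1  -7.8 102.1] tool y yaw rel box -0.55 tilt [-0.0035  0.0014] F [0.19 0.35 1.05] gap 0.998
move in tool axes mm [ 0.7 44.1  1. ]
```

View pics/w5.png

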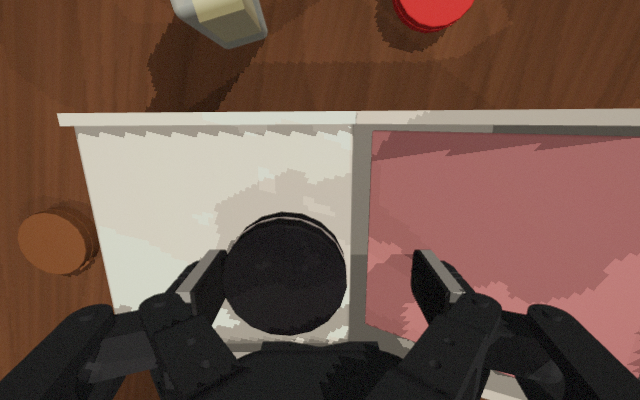

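The rear finger has just reached the compact, whose front edge is at the lip (u≈348). The flap is partly open. I'll go on a little and hold there to complete step 1.

```bash
python3 -m inch '[0,0,0,0,0.006,0,0.085, 0,0,0,0,0.006,0,0.085, 0,0,0,0,0.005,0,0.085, 0,0,0,0,0,0,0.085, 0,0,0,0,0,0,0.085]'
python3 - <<'E'
from h import *
status((30,-7.5,101))
s,im=snap('wrist','w6.png')
E
```

```text
clock: 5.8
ee_pos: [538.9, -134.0, 101.7]
tool_rot: [[-0.241, 0.97, -0.006], [0.97, 0.241, 0.002], [0.003, -0.005, -1.0]]
wrist_force: [-1.6, -1.2, 1.0]
finger_gap: 0.997
t 5.8 box [  3.1  -7.6 101.7] tool y yaw rel box -0.54 tilt [-0.0057  0.0016] F [-1.57 -1.22  0.97] gap 0.997
move in tool axes mm [ 0.3 26.9  0.6]
```

View pics/w6.png

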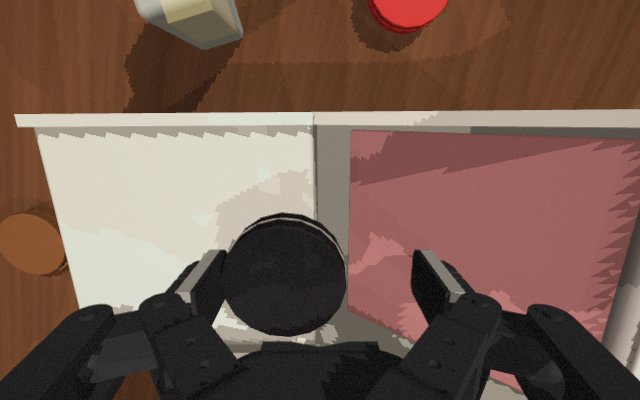

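The compact is still flat on the ledge and overhangs the lip (u≈317). The flap's free edge is at u≈350. I'll compute the flap angle.

```bash
cat >> h.py <<'E'
def flapang(u,v,s):
    o,d=ray('wrist',u,v,s);bx=np.array([np.cos(yaw),np.sin(yaw)])
    best=min((abs((lambda p:(p[:2]-lip)@bx)(o+d*((155-110*np.sin(.405+a))-o[2])/d[2])-(104-110*np.cos(.405+a))),a) for a in np.arange(0,1.25,.01))
    return best
E
python3 - <<'E'
from h import *
s=env.observe()
for p in((351,150),(350,200),(349,240)):print(flapang(*p,s))
E
```

```text
(np.float64(0.16969836483048795), np.float64(0.28))
(np.float64(0.122946599613595), np.float64(0.28))
(np.float64(0.02825689405571552), np.float64(0.28))
```

The flap is at about 0.28 rad, so step 1 is met. I'll push on until it drops.

```bash
python3 -m inch '[0,0.1,0,0,0.006,0,0.085, 0,0.1,0,0,0.006,0,0.085, 0,0,0,0,0.006,0,0.085, 0,0,0,0,0.006,0,0.085, 0,0,0,0,0.004,0,0.085, 0,0,0,0,0,0,0.085]'
python3 - <<'E'
from h import *
status((36,-7.5,101))
s,im=snap('wrist','w7.png')
E
```

```text
clock: 6.45
ee_pos: [565.1, -126.6, 100.3]
tool_rot: [[-0.241, 0.97, -0.013], [0.97, 0.241, 0.006], [0.009, -0.011, -1.0]]
wrist_force: [-2.8, -0.7, 2.2]
finger_gap: 0.994
t 6.45 box [ 30.3  -7.  100.3] tool y yaw rel box -0.55 tilt [-0.0132  0.0059] F [-2.81 -0.73  2.15] gap 0.994
move in tool axes mm [-0.5  5.7 -0.7]
```

View pics/w7.png

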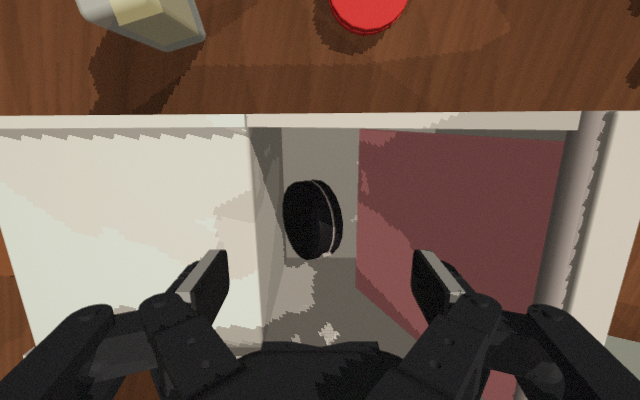

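The compact has dropped into the well at about (313,220), tilted and still falling or leaning. The front finger is holding the flap open. I'll hold still and look again.

```bash
python3 -m inch '[0.3,0.3,0,0,0.001,0,0.085, 0,0,0,0,0,0,0.085, 0,0,0,0,0,0,0.085, 0,0,0,0,0,0,0.085]'
python3 - <<'E'
from h import *
status((36,-7.5,101))
s,im=snap('wrist','w8.png')
E
```

```text
clock: 6.9
ee_pos: [565.7, -126.3, 100.4]
tool_rot: [[-0.241, 0.97, -0.02], [0.97, 0.241, 0.01], [0.015, -0.017, -1.0]]
wrist_force: [-2.5, -0.8, -0.1]
finger_gap: 1.0
t 6.9 box [ 30.9  -6.9 100.4] tool y yaw rel box -0.55 tilt [-0.0203  0.0102] F [-2.45 -0.84 -0.09] gap 1.0
move in tool axes mm [-0.5  5.1 -0.7]
```

View pics/w8.png

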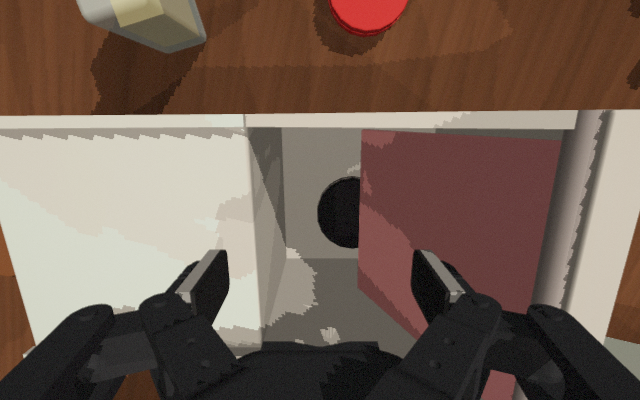

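The compact lies flat on the well floor at (340,212), with the flap held at roughly 0.7 rad or more. I'm retreating along −x.

```bash
python3 -m inch '[-0.9,-0.9,0,0,0,-0.001,0.085, 0,0,0,0,-0.01,-0.001,0.085, 0,0,0,0,-0.012,0,0.085, 0,0,0,0,-0.012,0,0.085, 0,0,0,0,-0.012,0,0.085, 0,0,0,0,-0.01,0,0.085, 0,0,0,0,0,0,0.085]' 
python3 -c "
from h import *
status((-58,-7.5,104))"
```

```text
clock: 7.65
ee_pos: [509.3, -141.1, 104.3]
tool_rot: [[-0.24, 0.971, 0.009], [0.971, 0.24, -0.003], [-0.005, 0.008, -1.0]]
wrist_force: [-0.2, 0.1, 0.2]
finger_gap: 0.995
t 7.65 box [-27.4  -7.1 104.3] tool y yaw rel box -0.6 tilt [ 0.0087 -0.0034] F [-0.22  0.08  0.19] gap 0.995
move in tool axes mm [ -0.7 -30.6   0. ]
```

```bash
python3 -m inch '[0.3,0.3,0,0,-0.01,0,0.085, 0,0,0,0,-0.008,0,0.085, 0,0,0,0,-0.006,0,0.085, 0,0,0,0,-0.002,0,0.085, 0,0,0,0,0,0,0.085]' 
python3 -c "
from h import *
status((-60,-7.5,104));snap('wrist','w9.png')"
```

```text
clock: 8.15
ee_pos: [481.9, -148.2, 103.8]
tool_rot: [[-0.24, 0.971, 0.002], [0.971, 0.24, 0.001], [0.001, 0.002, -1.0]]
wrist_force: [0.1, 0.5, 0.1]
finger_gap: 0.991
t 8.15 box [-55.6  -7.1 103.8] tool y yaw rel box -0.64 tilt [0.0019 0.001 ] F [0.12 0.47 0.1 ] gap 0.991
move in tool axes mm [-0.4 -4.4 -0.2]
```

View pics/w9.png

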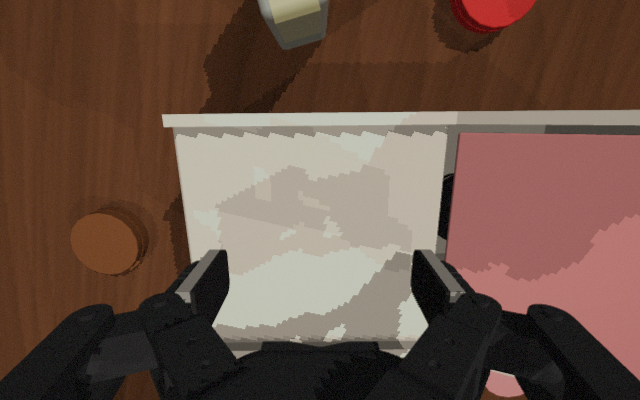

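Run:
```python
import cv2,numpy as np
a=[cv2.resize(cv2.imread(f'pics/{f}.png')[110:300,380:520],None,fx=2.8,fy=2.8,interpolation=2) for f in('w4','w9')]
cv2.imwrite('pics/cmp.png',np.hstack(a))
```

```text
(no output)
```

View pics/cmp.png

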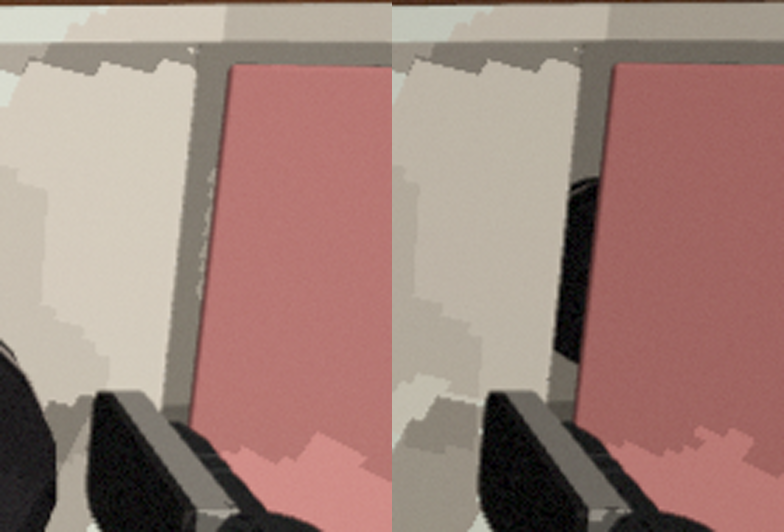

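The lip-to-flap gap is the same as before the push, so the flap is shut. The compact shows through the slot, down in the well. I'm lifting clear.

```bash
python3 -m inch '[0,0,0,0,-0.001,-0.01,0.085, 0,0,0,0,0,-0.02,0.085, 0,0,0,0,0,-0.03,0.085, 0,0,0,0,0,-0.03,0.085, 0,0,0,0,0,-0.03,0.085, 0,0,0,0,0,-0.02,0.085, 0,0,0,0,0,0,0.085, 0,0,0,0,0,0,0.085]'
python3 - <<'E'
from h import *
status();snap('wrist','w10.png');s,im=snap('top','t10.png')
im=cv2.imread('pics/t10.png');cv2.imwrite('pics/t10c.png',cv2.resize(im[60:330,280:500],None,fx=2.2,fy=2.2))
E
```

```text
clock: 9.0
ee_pos: [482.7, -148.0, 253.0]
tool_rot: [[-0.242, 0.97, 0.005], [0.97, 0.242, 0.0], [-0.001, 0.005, -1.0]]
wrist_force: [0.2, 0.5, -0.6]
finger_gap: 0.992
t 9.0 box [-54.8  -7.2 253. ] tool y yaw rel box -0.51 tilt [0.0048 0.0003] F [ 0.23  0.54 -0.63] gap 0.992
```

View pics/w10.png

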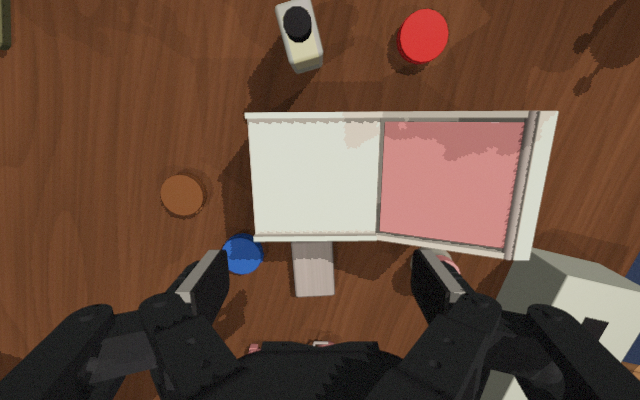

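View pics/t10c.png

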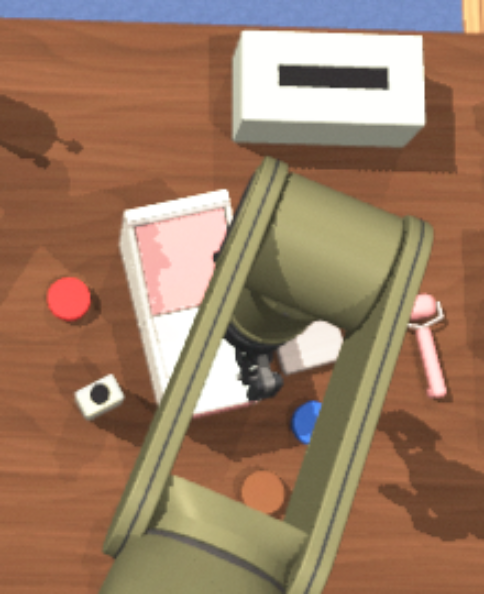

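The ledge is empty, the flap is shut and the visible bystanders haven't moved. The fingers are clear at 253 mm. Handing in.

```bash
python3 -c "
from station import env
print(env.hand_in())"
```

```text
the job is handed in; nothing more can be done
None
```

The compact is in the box's well with the flap shut, and I handed the job in at about 9 s; hand-in gave no verdict.

**What I did:** I lowered the open fingers along the box axis so they straddled the compact. The front finger pressed the flap open to about 0.28 rad by my ray measurement, with the compact still flat on the ledge and not touching it. One further push with the rear finger dropped the compact into the well while the front finger held the flap open. I then drew the fingers back along the ledge, the flap shut by itself, and I lifted clear.

**Last checks:**
- **Compact:** it lay flat on the well floor while the flap was held open, and I could still see it there through the slot after the flap shut.
- **Flap:** the lip-to-flap gap matches the picture from before the push, but I judged this by eye and did not measure the final angle.
- **Bystanders:** those visible looked unmoved, also by eye. The cream jar was mostly hidden by the arm and gripper in the last pictures. I never located the hair clip up close; it lies far from the path.
- **Contact:** the last wrist force was under 1 N, with the fingers well above the box.

No check failed. A small tilt correction had the wrong sign while I held the flap open; it tilted the tool about 0.02 rad and I corrected it on the way out.

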